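# Uncover the ring clamp and hold its spring jaw open at the mark

## Task

Open the spring-jaw ring clamp so that a ring can be loaded: lift the loose lid off it by the black knob and set it down (not dropped) knob up in the middle of the grey tile, then let go of it. Then pull the orange handle out against its spring until the white pointer stands level with the red mark, and finish while still holding the handle there, since it springs shut if released. Leave the other things on the bench where they are.

Things in the scene. Friction and masses are not known exactly. Their poses are not given: they have to be found in the camera images.
- clamp: (Sizes here and below in mm.) Spring-jaw ring clamp, fixed. Dark base plate 12 thick, on it an open-topped green box (jaw well), walls 5, rim 52 above the bench. Origin on the bench surface; own x runs along the slide from the pull handle (-x, robot's side) to the well (+x); z up. In this frame the base spans x -150 to 80, y -38 to 54; the well x -30 to 70, y -32 to 32.
- slide: Moving part: jaw in the well, 8 mm rod, orange handle, white pointer. Pulls out along the clamp's -x (towards the robot), travel 0 to 43, starts shut. A spring draws it back: 4.5 N shut, 11 N at full travel. Origin and axes are the clamp's when shut and shift with the slide. With the lid on, a rib under the lid stops it after 6.
- pull_handle (a point): Middle of the top face of the orange pull handle, 78 above the bench. Upright block 14 thick along the clamp's x, 44 wide along its y, from 18 to 78 above the bench. 61 free between it (shut) and the well's front wall; only the rod and its bush (tops 30 and 35 above the bench) lie there. Free on its other side.
- pointer_tip (a point): Tip of the white pointer (4 wide, 24 above the bench) at the foot of the handle, beside the scale, 40 towards the clamp's +y from the handle's middle. Moves with the slide.
- mark_line (a point): The mark: red rider, 8 wide along the clamp's x, with white centre line, fixed on the aluminium scale rail at the clamp's +y side, top 28 above the bench. This point: its centre line, beside the pointer tip's path. Axes parallel to the clamp's. From shut, the pointer has to go 18 to 38 along the clamp's -x to be level with it.
- lid: Loose aluminium lid on the well, 104 (own x) x 68, 0.1 to 0.2 kg. Origin: centre of its lower edge. Skirt 85 x 49 (inside the well, 2.5 play) from 0 to 10 above the origin, plate 10 to 16, central round black knob 16 to 44, 24 across at 27 to 41. Starts 20 along clamp +x from the clamp's origin, 42 above the bench. Lift it over 15 to clear the well. Stands flat on its skirt.
- tile: Grey scorched soldering tile, fixed on the bench, 168 (own x) x 92 (own y), 20 thick; origin at the centre of its underside, z up. The place for the lid.
- beaker_a: Bystander, to be left alone: clear glass beaker with bench tools standing in it, 60 x 80 x 121 tall. Origin under its middle.
- beaker_b: Bystander, to be left alone: dark round foot with glass rods standing in it, 64 across x 128 tall. Origin under its middle.
Things that resemble listed ones, but are neither listed nor needed, are in the scene too. Several things have the shape of the lid; the one meant has the colours described above.

How it is judged:
By the outcome, as a careful person would: the job done as asked, in the order asked, and still so for the second after the job is handed in, while the arm keeps its last pose, push and grip.
It also fails if it takes over 51 s, if anything falls off the work surface, if the arm or the gripper's body presses on something with over 40 N, if the wrist force passes 120 N, or if a joint passes its speed limit or range.

## Robot

A 6-joint arm with a two-finger parallel gripper is mounted at the origin on a cart in front of the work surface, level with it; the furniture and walls round the work are solid. World frame = base frame: x ahead of the robot, y to its left, z up, the work surface at z = 0. Lengths are in m, angles in rad, forces in N, time in s.
With the tool pointing down it reaches from about 0.4 to 0.825 m from the base axis. Payload 7 kg.
Tool frame: the origin (TCP) lies on the mounting face of the last link; the fingertips stand 173 mm ahead of it and the grasp point (between the pads) lies 155 mm ahead of it; z points along the fingers, y is the line along which they close (so a half turn about z gives the same grasp; the last joint's range is limited). The gripper opens to 85 mm and grips with 20 to 120 N. Pads are 22 mm wide; open, the fingers measure 114 mm over their backs; the gripper's body (76 mm by 85 mm) begins 54 mm behind the grasp point. The pads swing forward as they close: fully open they stand 13 mm farther back than shut.
Start: joints at [1.596, 0.359, 0.012, 0, -1.224, -0.288], TCP at [0.175, 0.652, 0.405] pointing down, gripper open.
Joint ranges: [-3.07, 3.07], [-1.43, 2.12], [-1.02, 1.25], [-3.03, 1.67], [-3.05, -0], [-3.03, 3.03]. Speed limits (rad/s): [2.39, 2.39, 3.01, 3.14, 3.14, 3.14].

## Interface

Orientations are given as a unit quaternion [w, x, y, z].
In Python, from station import env, imaging gives the robot as it stands.
- The arm moves only by the tool arm_command, never from a script. Its argument "targets" is text: rows parted by semicolons, each of 5 numbers parted by spaces: the shift along the tool's x, y, z in mm, then the turn about the tool's z in degrees, then the finger opening in mm, from 0 to 85.4. A call has 1 to 12 rows; each row is the pose to reach, as a shift and turn from the pose commanded when the call began, along the tool's axes at that moment; what a row does not reach only later rows make up. A row lasts 1/8 s, in which the tool goes at most 62.5 mm and 10.7 degrees, less where a joint would pass 70% of its speed; a pose out of reach is approached as far as the arm can. A call with a gripper value outside its range is refused whole. The fingers move at their own pace and stop on an object; "squeeze" is the grip in N (left out, the last holds). Time passes only in rows, so rows that repeat a pose let the fingers close. It gives the time, the measured TCP pose, the force, the opening and the grip force at its end, in the units of the state.
- env.get_obs(): the state, without advancing time (a new reading comes with each control period).
- imaging.get_image(name): name is "side" or "top" or "wrist"; returns a dict with "frame" (384x512x3 uint8, red, green, blue), "depth" (384x512 float32, m along the optical axis (not along the pixel's ray), 0 where there is no reading), "camera_matrix" (3x3 intrinsics, pixels), "extrinsics" (4x4, takes a point from camera to world coordinates). Camera axes: x right, y down, z forward; pixel columns grow to the right and rows downward; lengths in m; the calibration is good to about 2 mm. A picture is of the moment at which its call begins.
- env.job_done(): hands the job in; it is judged then, once.
The state is a dict: "time_s": time; "qpos": joint angles; "qd": joint speeds; "effort": joint torques, N m; "eef_pos": TCP position; "eef_rot": TCP orientation; "force": force on the tool from outside, world axes, zero at the start; "wrist_torque": the same for the moment, N m; "opening": finger opening in m; "finger_force": force on a finger pad.
Only numpy, scipy, OpenCV 4.12 (cv2) and the standard library are available. Lean on these libraries where they do the work, as an engineer would, in place of code of your own. Each camera call takes 0.05 s, during which the arm holds its last target. There are 200 camera calls.

## Working session

There is one attempt and no reset: what is moved stays moved. The work goes in short steps, Python scripts to look and compute and a tool call to move; the robot and the scene stay as the last step left them, time stands still between calls to the robot, and variables do not carry over. Pictures are saved under pics/ and viewed, at most 10 in all, crops included, and the job is handed in when it is done.

Besides the shell and the picture viewer there is one more tool, called as a command line: name --argument value ..., lists and objects as JSON in quotes. arm_command: Moves the arm, as the interface text tells. Its arguments: {"type":"object","properties":{"targets":{"type":"string"},"squeeze":{"type":"number"}},"required":["targets"]}

```bash
mkdir -p pics; cat > h.py <<'E'
import numpy as np, cv2, pickle
from station import env, imaging
def grab(n,tag):
    d=imaging.get_image(n); pickle.dump({k:d[k] for k in('frame','depth','camera_matrix','extrinsics')},open(f'pics/{tag}.pkl','wb'))
    cv2.imwrite(f'pics/{tag}.png',d['frame'][:,:,::-1]); return d
def load(tag): return pickle.load(open(f'pics/{tag}.pkl','rb'))
def ray(d,u,v,z):
    K,E=d['camera_matrix'],d['extrinsics']
    r=E[:3,:3]@np.linalg.inv(K)@np.array([u,v,1.]); o=E[:3,3]
    return o+r*(z-o[2])/r[2]
def pts(d):
    K,E=d['camera_matrix'],d['extrinsics']; h,w=d['depth'].shape
    u,v=np.meshgrid(np.arange(w),np.arange(h)); z=d['depth']
    P=np.stack([(u-K[0,2])/K[0,0]*z,(v-K[1,2])/K[1,1]*z,z],-1)
    return P@E[:3,:3].T+E[:3,3]
E
python3 - <<'E'
from h import *
a=[grab(n,n+'0') for n in('top','side')]
cv2.imwrite('pics/both0.png',np.vstack([cv2.resize(x['frame'],(400,300))[:,:,::-1] for x in a]))
for x in a: print(x['extrinsics'].round(3).tolist(),x['camera_matrix'][0,0])
o=env.get_obs(); print(o['time_s'],o['eef_pos'],o['eef_rot'],o['opening'])
E
```

```text
[[0.013, -0.986, 0.168, 0.327], [-0.999, -0.018, -0.026, 0.07], [0.029, -0.168, -0.985, 1.349], [0.0, 0.0, 0.0, 1.0]] 428.45039019913503
[[-0.998, -0.055, 0.027, 0.495], [-0.057, 0.666, -0.743, 1.049], [0.023, -0.744, -0.668, 0.961], [0.0, 0.0, 0.0, 1.0]] 461.3099318912149
0.1 [0.17531985 0.65165333 0.40384802] [ 7.51309437e-04  9.91370376e-01 -1.31088569e-01 -2.41036710e-05] 0.08547520291078914
```

View pics/top0.png

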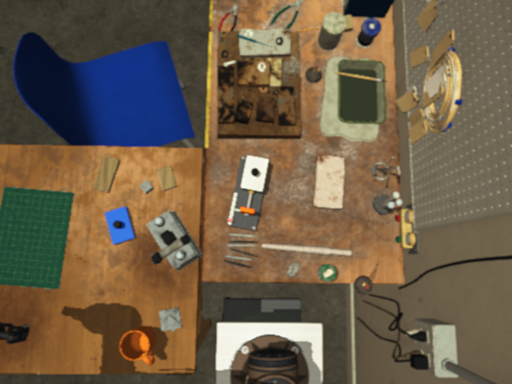

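View pics/side0.png

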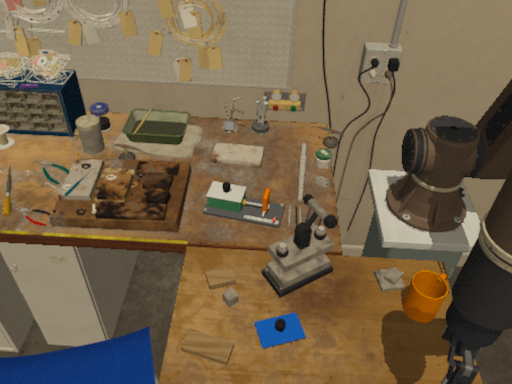

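Top view: the clamp is at about (250,190), with a white-looking plate and black knob on it at (255,172) and the orange handle at (247,211). The tile candidate is at (329,181). There are also lid-like things: a blue one at (119,225) and a grey one at (265,42). I'll enlarge these to confirm.

```bash
python3 - <<'E'
from h import *
d=load('top0');f=d['frame'][:,:,::-1]
a=cv2.resize(f[145:265,215:355],None,fx=4,fy=4,interpolation=cv2.INTER_CUBIC)
b=cv2.resize(f[20:60,225:305],(240,120)); c=cv2.resize(f[200:250,90:150],(240,200))
r=np.zeros((480,240,3),np.uint8); r[:120]=b; r[130:330]=c
cv2.imwrite('pics/crop0.png',np.hstack([a,r]))
P=pts(d)
for n,u,v in [('knob',255,172),('lid',250,163),('lid',262,180),('handle',247,211),('tile',329,181),('base',237,215),('bench',290,230),('grey',265,45),('beakA',384,204),('rider',233,218)]: print(n,P[v,u].round(3))
E
```

```text
knob [0.599 0.052 0.085]
lid [0.633 0.068 0.057]
lid [0.58 0.03 0.06]
handle [0.481 0.074 0.08 ]
tile [0.327 0.07  1.349]
base [0.476 0.105 0.013]
bench [ 0.432 -0.062  0.003]
grey [1.026 0.026 0.059]
beakA [ 0.512 -0.344  0.061]
rider [0.466 0.118 0.01 ]
```

View pics/crop0.png

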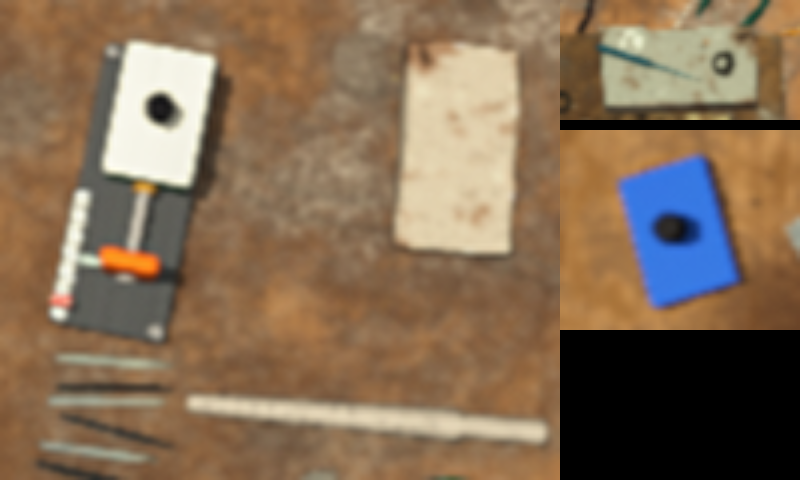

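The candidates for the lid:
- **Plate on the clamp (255,172):** bare aluminium with a central black knob, sitting on the well. This is the lid.
- **Plate at (119,225):** blue, on another bench, so not it.
- **Slab at (265,42):** no black knob, and it's in the far tray, so not it.

The scorched slab at (329,181) is the tile. Its size gets checked next.

```bash
cat > meas.py <<'E'
from h import *
def comp(m,u,v,close=3):
    m=cv2.morphologyEx(m.astype(np.uint8),cv2.MORPH_CLOSE,np.ones((close,close)))
    n,l=cv2.connectedComponents(m); return l==l[v,u]
def rect(d,mask,z):
    c=max(cv2.findContours(mask.astype(np.uint8),cv2.RETR_EXTERNAL,cv2.CHAIN_APPROX_NONE)[0],key=len)[:,0]
    w=np.array([ray(d,u,v,z)[:2] for u,v in c]).astype(np.float32)*1000
    (x,y),(a,b),t=cv2.minAreaRect(w)
    if a<b: a,b,t=b,a,t+90
    t=(t+90)%180-90
    return np.round([x,y,a,b,t],1)
E
python3 - <<'E'
from meas import *
d=load('top0');f=d['frame'].astype(int);h=cv2.cvtColor(d['frame'],cv2.COLOR_RGB2HSV).astype(int)
for u,v in [(250,163),(329,181),(338,210),(300,200),(247,210),(255,172),(230,218),(234,205)]: print((u,v),h[v,u])
br=(h[...,1]<75)&(h[...,2]>150)
print('lid',rect(d,comp((h[...,1]<50)&(h[...,2]>170),250,163),.058))
print('tile',rect(d,comp((h[...,1]<95)&(h[...,2]>140),329,181,5),.02))
o=(h[...,0]<14)&(h[...,1]>200)&(h[...,2]>180)
o=comp(o,247,210); print('handle',rect(d,o,.078),o.sum())
k=(h[...,2]<60); k=comp(k,255,172); print('knob',rect(d,k,.082),k.sum())
r=((h[...,0]<10)|(h[...,0]>172))&(h[...,1]>90)&(h[...,2]>150); r[:, :222]=0;r[:,240:]=0;r[:205]=0;r[235:]=0
ys,xs=np.nonzero(r);print('rider',xs.mean(),ys.mean(),len(xs),ray(d,xs.mean(),ys.mean(),.028))
s=load('side0');hs=cv2.cvtColor(s['frame'],cv2.COLOR_RGB2HSV).astype(int)
k=comp(hs[...,2]<60,227,187); ys,xs=np.nonzero(k); print('sideknob',xs.mean(),ys.mean(),len(xs),ray(s,xs.mean(),ys.mean(),.078))
from scipy.spatial.transform import Rotation as R
E
```

```text
(250, 163) [ 28  13 246]
(329, 181) [ 20  59 225]
(338, 210) [ 15  93 112]
(300, 200) [ 16  85 141]
(247, 210) [ 16 225 251]
(255, 172) [165  15  33]
(230, 218) [ 10  49 238]
(234, 205) [ 27  26 215]
lid [602.4  53.8 105.3  69.5  -9.9]
tile [ 741.2 -208.   539.7  249.8  -22.5]
handle [ 576.2   24.3 1664.8 1194.2  -88.1] 196413
knob [600.9  52.3  15.5  12.1   0.9] 24
rider 229.71428571428572 219.64285714285714 14 [0.45921572 0.12723604 0.028     ]
sideknob 226.0701754385965 186.6140350877193 57 [0.5983297  0.05807671 0.078     ]
```

```bash
python3 - <<'E'
from meas import *
d=load('top0');h=cv2.cvtColor(d['frame'],cv2.COLOR_RGB2HSV).astype(int)
H=h.copy(); t=(h[...,2]>165)&(h[...,1]<110)
z=np.zeros_like(t); z[150:215,308:350]=t[150:215,308:350]
m=cv2.morphologyEx(z.astype(np.uint8),cv2.MORPH_OPEN,np.ones((3,3)));m=comp(m,329,181,5)
print('tile',rect(d,m,.02),m.sum())
o=(h[...,0]<22)&(h[...,1]>200)&(h[...,2]>190); z=np.zeros_like(o);z[205:218,236:262]=o[205:218,236:262]
print('handle',rect(d,comp(z,247,210),.078),z.sum())
o=env.get_obs();print(o['eef_pos'],o['force'])
E
```

```text
tile [ 598.8 -186.9  192.8   95.8   -8.1] 1442
handle [484.4  73.2  40.1  13.2  82.8] 55
[0.17531985 0.65165333 0.40384802] [-0.60595131 -0.16691575 -0.16472863]
```

```bash
python3 - <<'E'
from meas import *
for t in('top0','side0'):
    P=pts(load(t));x,y,z=P[...,0],P[...,1],P[...,2];dep=load(t)['depth']>0
    m=dep&(x>.1)&(x<.7)&(y>-.1)&(y<.6)&(z<.38)
    print(t,z[m].max()); i=m&(z>.1); print(x[i].min(),x[i].max(),y[i].min(),y[i].max(),z[i].max() if i.any() else 0)
E
```

```text
top0 0.35196018317022004
0.10002787510311975 0.4760245626915223 -0.057199106283135265 0.5998368183479815 0.35196018317022004
side0 0.2554885541033983
0.1000045722295666 0.472536504664011 -0.052496565773869186 0.4233989808408217 0.2554885541033983
```

arm_command --targets "49 48 -20 10 85; 98 97 -40 20 85; 146 145 -45 30 85; 195 193 -45 40 85"

```text
time_s: 0.6
eef_pos: [0.2991, 0.4386, 0.4492]
eef_rot: [-0.0, 0.886, -0.465, -0.0]
force: [0.9, 1.2, 0.7]
opening: 0.0849
finger_force: 0.0
```

arm_command --targets "50 4 -35 9 85; 105 8 -35 18 85; 160 12 -35 27 85; 220 17 -35 36 85; 280 22 -35 44.5 85; 340 26 -35 44.5 85; 400 30 -35 44.5 85; 460 35 -35 44.5 85; 520 40 -35 44.5 85; 576 44 -35 44.5 85; 576 44 -35 44.5 85"

```text
time_s: 1.98
eef_pos: [0.5935, -0.06, 0.4821]
eef_rot: [-0.001, -0.644, 0.765, 0.001]
force: [-0.2, -0.2, -0.0]
opening: 0.0848
finger_force: 0.0
```

```bash
python3 - <<'E'
from h import *
grab('wrist','w1'); o=env.get_obs();print(o['eef_pos'],o['eef_rot'],o['force'],o['qpos'])
E
```

```text
[ 0.59283769 -0.05858655  0.48245557] [-9.58294056e-04 -6.44431965e-01  7.64660801e-01  6.19052471e-04] [-0.12142118  0.2510425  -0.45223244] [ 2.29212517e-01  1.89718257e-01 -4.36406013e-02 -2.39808735e-04
 -1.33970722e+00 -3.99392172e-01]
```

View pics/w1.png

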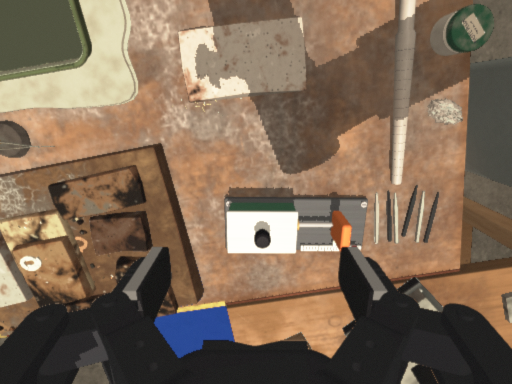

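Wrist view: the tile is at about (243,58), the lid at (262,226) with its knob at (263,238), and the handle at (342,229). Next I'll measure the positions from this view.

```bash
python3 - <<'E'
from meas import *
d=load('w1');h=cv2.cvtColor(d['frame'],cv2.COLOR_RGB2HSV).astype(int);P=pts(d)
def sub(m,u0,u1,v0,v1):
    z=np.zeros_like(m);z[v0:v1,u0:u1]=m[v0:v1,u0:u1];return z
lid=comp(sub((h[...,1]<50)&(h[...,2]>150),220,302,190,262),250,215)
lid=comp(lid,250,215); print('lid',rect(d,lid,.058))
o=sub((h[...,0]<22)&(h[...,1]>190)&(h[...,2]>120),325,360,200,255);print('h',rect(d,o,.078),P[215,337],o.sum())
k=sub(h[...,2]<60,250,276,226,250);print('knob',rect(d,k,.083),k.sum())
for p in[(180,32),(302,18),(305,91),(189,101)]: print('tile',ray(d,*p,.02)[:2].round(4))
print('tile depth',P[50,270],P[60,240], 'bench',P[150,330])
for p in[(255,70),(250,60),(200,60),(290,50),(320,60)]:print(h[p[1],p[0]])
tm=sub((P[...,2]>.012)&(P[...,2]<.035)&(d['depth']>0),160,325,5,115); print(tm.sum(),rect(d,cv2.morphologyEx(tm.astype(np.uint8),cv2.MORPH_OPEN,np.ones((5,5))),.02))
f=d['frame'][:,:,::-1]
cv2.imwrite('pics/crop1.png',np.hstack([cv2.resize(f[185:265,215:375],None,fx=2.6,fy=2.6),cv2.resize(f[10:110,165:325],(384,208))]))
E
```

```text
lid [601.3  52.6 105.1  66.6  -9.8]
h [495.8  51.4   9.7   5.4  40.7] [0.48533224 0.05288075 0.04004556] 51
knob [600.4  46.7  21.5  19.6  80.1] 113
tile [ 0.6618 -0.2323]
tile [ 0.5022 -0.2213]
tile [ 0.5089 -0.1317]
tile [ 0.6708 -0.1461]
tile depth [ 0.54888736 -0.19100984  0.020631  ] [ 0.59055512 -0.18586693  0.01985836] bench [ 4.77722568e-01 -3.90001068e-02  2.64517960e-04]
[ 17  61 154]
[ 17  61 151]
[ 18  61 155]
[ 16  60 153]
[ 13  95 148]
8945 [ 586.8 -184.1  167.1   91.1   -4.5]
```

arm_command --targets "-55 5 20 0 60; -111 10 40 0 60; -111 10 95 0 60; -111 10 150 0 60; -111 10 190 0 60; -111 10 190 0 60; -111 10 190 0 60"

```text
time_s: 2.9
eef_pos: [0.6014, 0.055, 0.2957]
eef_rot: [0.001, -0.646, 0.763, -0.001]
force: [0.6, 0.1, 1.0]
opening: 0.06
finger_force: 0.0
```

```bash
python3 - <<'E'
from meas import *
a=grab('wrist','w2');b=grab('side','s2'); o=env.get_obs();print(o['eef_pos'],o['eef_rot'],o['opening'])
cv2.imwrite('pics/m2.png',np.hstack([a['frame'][:,:,::-1][:,56:456],cv2.resize(b['frame'][:,:,::-1][120:280,150:310],(384,384))]))
E
```

```text
[0.60152017 0.05476961 0.29625141] [ 1.75091591e-03 -6.46003548e-01  7.63332051e-01 -7.27916388e-04] 0.059512850552206044
```

View pics/m2.png

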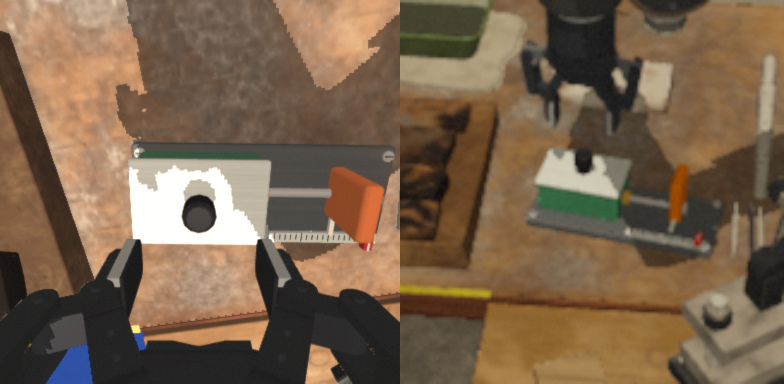

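Wrist view: the knob is at (255,214), centred between the fingers. The red rider is at about (421,243). I'll check the ray to the knob before descending.

```bash
python3 - <<'E'
from meas import *
d=load('w2');h=cv2.cvtColor(d['frame'],cv2.COLOR_RGB2HSV).astype(int)
m=np.zeros(h.shape[:2],bool);m[190:240,230:280]=(h[...,2]<75)[190:240,230:280];m=comp(m,255,216)
print('knob',rect(d,m,.084),m.sum())
f=d['frame'][:,:,::-1];cv2.imwrite('pics/crop2.png',cv2.resize(f[205:260,310:450],None,fx=5.5,fy=5.5,interpolation=cv2.INTER_CUBIC))
P=pts(d);print(P[216,255])
E
```

```text
knob [603.5  64.  421.4 274.3  -9.3] 195798
[0.60090939 0.05154775 0.08588781]
```

View pics/crop2.png

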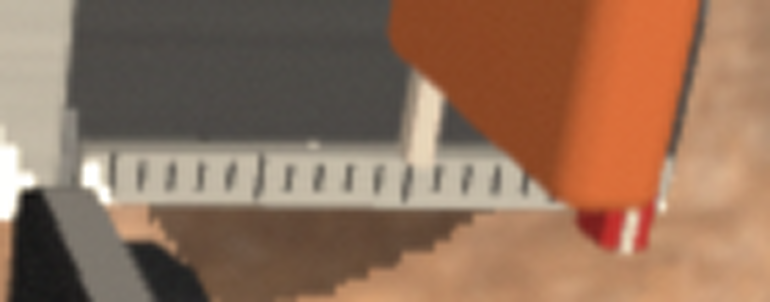

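arm_command --targets "1.5 0 30 0 60; 1.5 0 50 0 60; 1.5 0 60 0 60; 1.5 0 60 0 60; 1.5 0 60 0 60; 1.5 0 60 0 10; 1.5 0 60 0 10; 1.5 0 60 0 10; 1.5 0 60 0 10; 1.5 0 60 0 10" --squeeze 40

```text
time_s: 4.25
eef_pos: [0.6013, 0.0529, 0.2346]
eef_rot: [0.001, -0.646, 0.763, -0.001]
force: [3.8, -0.8, 6.2]
opening: 0.0222
finger_force: 39.4
```

arm_command --targets "0 0 -8 0 10; 0 0 -18 0 10; 0 0 -35 0 10; 0 0 -65 0 10; 0 0 -95 0 10; 0 0 -95 0 10; 0 0 -95 0 10"

```text
time_s: 5.12
eef_pos: [0.6, 0.0526, 0.3287]
eef_rot: [-0.0, -0.646, 0.764, 0.0]
force: [-0.1, 0.6, -2.3]
opening: 0.0218
finger_force: 40.2
```

```bash
python3 - <<'E'
from meas import *
a=grab('wrist','w3');b=grab('side','s3'); o=env.get_obs();print(o['eef_pos'],o['eef_rot'],o['opening'],o['force'],o['qpos'])
cv2.imwrite('pics/m3.png',np.hstack([a['frame'][:,:,::-1][:,56:456],cv2.resize(b['frame'][:,:,::-1][100:260,150:310],(384,384))]))
E
```

```text
[0.60008265 0.05260887 0.32789073] [-8.52662185e-04 -6.45645351e-01  7.63636776e-01  4.77619630e-04] 0.022159564388013833 [-0.67366499 -0.2422299  -2.43858099] [ 4.11339013e-01  3.00797749e-01 -2.57315347e-01 -5.02435629e-04
 -1.01459078e+00 -5.78132690e-01]
```

View pics/m3.png

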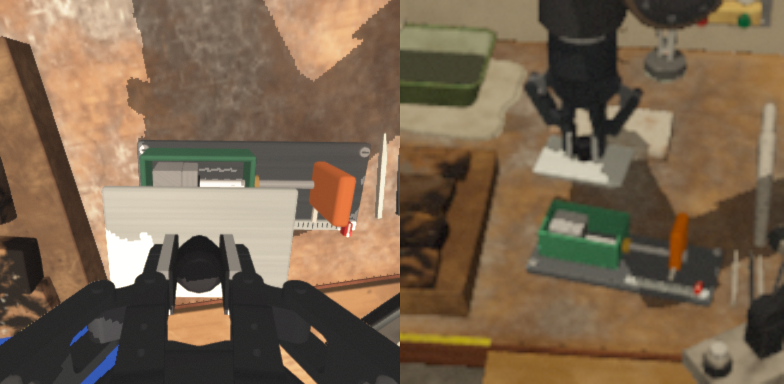

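The lid is up and held square, and the well and jaw are uncovered. Next I carry it across to the tile.

arm_command --targets "20 -2 0 -1 10; 55 -6 0 -2 10; 95 -11 0 -3 10; 135 -15 0 -4 10; 175 -20 0 -5 10; 210 -24 0 -5.3 10; 229 -26 20 -5.3 10; 235.6 -26.4 50 -5.3 10; 235.6 -26.4 80 -5.3 10; 235.6 -26.4 98 -5.3 10; 235.6 -26.4 98 -5.3 10; 235.6 -26.4 98 -5.3 10"

```text
time_s: 6.72
eef_pos: [0.5879, -0.184, 0.2311]
eef_rot: [-0.0, -0.68, 0.733, -0.0]
force: [-0.4, -0.9, -2.0]
opening: 0.0219
finger_force: 40.2
```

```bash
python3 - <<'E'
from meas import *
a=grab('wrist','w4');b=grab('side','s4');t=grab('top','t4'); o=env.get_obs();print(o['eef_pos'],o['eef_rot'],o['opening'],o['force'])
cv2.imwrite('pics/m4.png',np.hstack([a['frame'][:,:,::-1][:,56:456],cv2.resize(b['frame'][:,:,::-1][100:200,190:290],(384,384))]))
E
```

```text
[ 0.58787685 -0.18391645  0.23176216] [ 5.27604434e-04 -6.80444116e-01  7.32799584e-01 -5.44823761e-04] 0.02211655944480846 [-0.34394032 -1.08256137 -2.30632035]
```

View pics/m4.png

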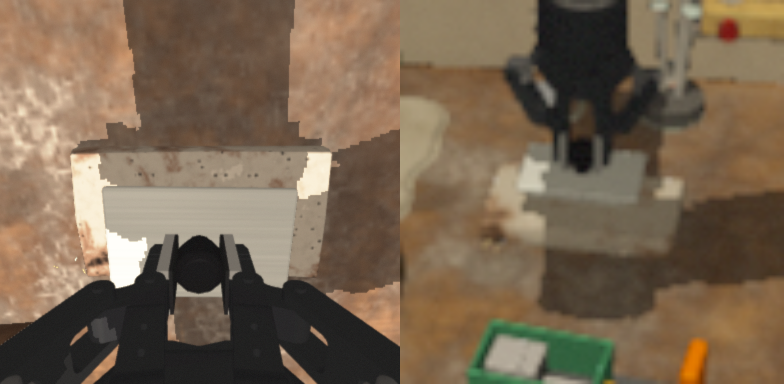

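The lid is centred over the tile and parallel to it. I'll lower it gently.

arm_command --targets "0 0 5 0 10; 0 0 10 0 10; 0 0 14 0 10; 0 0 16 0 10; 0 0 17 0 10; 0 0 17 0 10"

```text
time_s: 7.62
eef_pos: [0.5876, -0.184, 0.2137]
eef_rot: [-0.0, -0.68, 0.733, 0.0]
force: [0.5, -0.0, -1.9]
opening: 0.022
finger_force: 40.3
```

arm_command --targets "0 0 0.7 0 10; 0 0 1.4 0 10; 0 0 1.4 0 10"

```text
time_s: 8.0
eef_pos: [0.5875, -0.184, 0.2127]
eef_rot: [0.0, -0.68, 0.733, -0.0]
force: [-2.2, 0.6, 1.3]
opening: 0.0222
finger_force: 40.5
```

arm_command --targets "0 0 0.3 0 10; 0 0 0.3 0 40; 0 0 0.3 0 50; 0 0 0.3 0 50; 0 0 0.3 0 50; 0 0 -15 0 50; 0 0 -40 0 50; 0 0 -80 0 50; 0 0 -110 0 50; 0 0 -110 0 50"

```text
time_s: 9.25
eef_pos: [0.5883, -0.1841, 0.3266]
eef_rot: [0.002, -0.681, 0.733, -0.002]
force: [0.1, -0.4, -0.8]
opening: 0.05
finger_force: 0.0
```

```bash
python3 - <<'E'
from meas import *
d=grab('wrist','w5');o=env.get_obs();print(o['eef_pos'],o['eef_rot'],o['opening'],o['force'])
P=pts(d);x,y,z=P[...,0],P[...,1],P[...,2];ok=(d['depth']>0)&(abs(x-.587)<.12)&(abs(y+.184)<.08)
l=ok&(abs(z-.036)<.006);t=ok&(abs(z-.02)<.006)
op=lambda m:cv2.morphologyEx(m.astype(np.uint8),cv2.MORPH_OPEN,np.ones((3,3)))
print('lid',rect(d,op(l),.036),np.median(z[l]),'tile',rect(d,op(t|l),.02))
cv2.imwrite('pics/m5.png',d['frame'][:,:,::-1])
E
```

```text
[ 0.58771927 -0.18399163  0.32467992] [ 0.00132393 -0.68039613  0.73284226 -0.00125591] 0.05045134238757179 [-0.39876212  0.67966932 -0.29512791]
lid [ 587.6 -183.6  103.2   67.9   -4.8] 0.03603759816031188 tile [ 586.8 -185.5  166.7   90.7   -4.2]
```

View pics/m5.png

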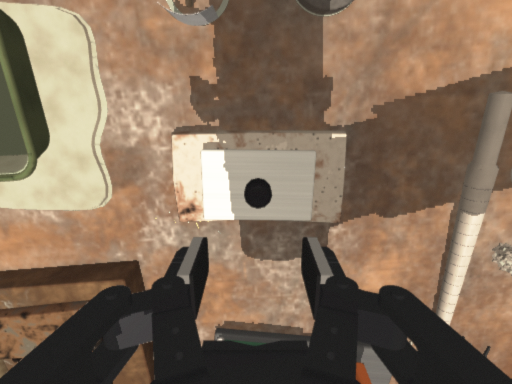

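The lid is centred on the tile to about 2 mm and flat, with the knob up. Next is the handle.

arm_command --targets "-50 24 0 1 50; -100 49 0 2 50; -150 73 0 3 50; -200 97 0 4 50; -249 121.5 0 5.5 50; -249 121.5 20 5.5 50; -249 121.5 35 5.5 50; -249 121.5 35 5.5 50; -249 121.5 35 5.5 50"

```text
time_s: 10.42
eef_pos: [0.4852, 0.0728, 0.2875]
eef_rot: [-0.0, -0.644, 0.765, -0.0]
force: [0.6, 0.6, 0.5]
opening: 0.0499
finger_force: 0.0
```

```bash
python3 - <<'E'
from meas import *
d=grab('wrist','w6');o=env.get_obs();print(o['eef_pos'],o['eef_rot'],o['opening'],o['force'],o['qpos'])
P=pts(d);h=cv2.cvtColor(d['frame'],cv2.COLOR_RGB2HSV).astype(int)
m=(d['depth']>0)&(abs(P[...,2]-.078)<.003)&(h[...,1]>120)&(h[...,0]<25)
q=P[m];print(len(q),np.median(q,0) if len(q) else 0, rect(d,m,.078) if len(q) else 0)
E
```

```text
[0.48529653 0.07283914 0.28770623] [ 7.73173187e-05 -6.43973594e-01  7.65047706e-01 -1.06231405e-04] 0.04987089271866684 [0.14784365 0.28730238 0.46235894] [ 5.50611550e-01  1.69938214e-01 -5.45689074e-01  2.48012527e-04
 -8.54984580e-01 -7.22208796e-01]
1117 [0.48467696 0.07276628 0.07763156] [484.5  73.   42.5  12.8  79.7]
```

View pics/w6.png

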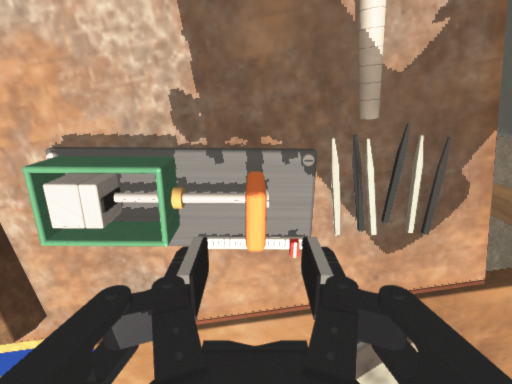

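Wrist view: the handle is at (256,210) between the fingers and the red rider is at (295,247). I'll compute the travel from the rays.

```bash
python3 - <<'E'
from meas import *
a=np.radians(-9.8);ex=np.array([np.cos(a),np.sin(a)]);O=np.array([601.5,53])-20*ex
ey=np.array([-ex[1],ex[0]])
def cl(p): p=p[:2]*1000-O; return np.round([p@ex,p@ey],1)
w2,w6=load('w2'),load('w6')
print('ptr',cl(ray(w2,387.1,235,.024)),'line w2',cl(ray(w2,424.5,246,.028)))
for t,box in(('w6',(285,305,235,262)),('w1',(345,372,235,260)),('w3',(390,420,215,245)),('top0',(222,240,210,228))):
    d=load(t);h=cv2.cvtColor(d['frame'],cv2.COLOR_RGB2HSV).astype(int)
    r=((h[...,0]<8)|(h[...,0]>172))&(h[...,1]>140);u0,u1,v0,v1=box
    z=np.zeros_like(r);z[v0:v1,u0:u1]=r[v0:v1,u0:u1];ys,xs=np.nonzero(z)
    if len(xs): print(t,len(xs),xs.min(),xs.max(),ys.min(),ys.max(),cl(ray(d,(xs.min()+xs.max())/2,(ys.min()+ys.max())/2,.026)))
print('handle',cl(np.array([.4845,.073])))
P=pts(w6)
for v in range(238,262,2): print(v,[tuple(w6['frame'][v,u]) for u in (289,291,293,295,297,299,301)] if v in(242,246,250) else '')
E
```

```text
ptr [-100.2   42.6] line w2 [-133.5   51.3]
w6 105 289 299 239 256 [-132.8   47.9]
w3 79 396 407 222 235 [-131.2   48.4]
handle [-98.7  -0.2]
238 
240 
242 [(np.uint8(219), np.uint8(182), np.uint8(164)), (np.uint8(200), np.uint8(54), np.uint8(50)), (np.uint8(211), np.uint8(71), np.uint8(65)), (np.uint8(222), np.uint8(183), np.uint8(160)), (np.uint8(212), np.uint8(74), np.uint8(66)), (np.uint8(251), np.uint8(227), np.uint8(207)), (np.uint8(211), np.uint8(200), np.uint8(180))]
244 
246 [(np.uint8(228), np.uint8(182), np.uint8(163)), (np.uint8(255), np.uint8(100), np.uint8(91)), (np.uint8(255), np.uint8(179), np.uint8(159)), (np.uint8(255), np.uint8(255), np.uint8(255)), (np.uint8(255), np.uint8(125), np.uint8(113)), (np.uint8(254), np.uint8(220), np.uint8(197)), (np.uint8(249), np.uint8(245), np.uint8(231))]
248 
250 [(np.uint8(162), np.uint8(79), np.uint8(63)), (np.uint8(255), np.uint8(105), np.uint8(96)), (np.uint8(255), np.uint8(211), np.uint8(184)), (np.uint8(255), np.uint8(255), np.uint8(255)), (np.uint8(255), np.uint8(118), np.uint8(108)), (np.uint8(212), np.uint8(111), np.uint8(86)), (np.uint8(149), np.uint8(113), np.uint8(85))]
252 
254 
256 
258 
260
```

arm_command --targets "0 0.7 30 0 50; 0 0.7 55 0 50; 0 0.7 68 0 50; 0 0.7 73 0 50; 0 0.7 73 0 50; 0 0.7 73 0 5; 0 0.7 73 0 5; 0 0.7 73 0 5; 0 0.7 73 0 5; 0 0.7 73 0 5; 0 0.7 73 0 5" --squeeze 60

```text
time_s: 11.85
eef_pos: [0.4846, 0.0736, 0.2151]
eef_rot: [0.001, -0.644, 0.765, -0.0]
force: [0.5, -1.5, 6.3]
opening: 0.0132
finger_force: 59.4
```

arm_command --targets "0 4 0 0 5; 0 9 0 0 5; 0 14 0 0 5; 0 19 0 0 5; 0 24 0 0 5; 0 28 0 0 5; 0 28 0 0 5; 0 28 0 0 5"

```text
time_s: 12.85
eef_pos: [0.4578, 0.0784, 0.2151]
eef_rot: [0.001, -0.645, 0.765, -0.001]
force: [6.9, -5.5, 1.3]
opening: 0.013
finger_force: 58.7
```

```bash
python3 - <<'E'
from meas import *
d=grab('wrist','w7');s=grab('side','s7');t=grab('top','t7');o=env.get_obs();print(o['eef_pos'],o['eef_rot'],o['opening'],o['force'],o['finger_force'])
w=cv2.resize(d['frame'][:,:,::-1][170:290,160:360],None,fx=2.5,fy=2.5)
z=cv2.resize(s['frame'][:,:,::-1][180:240,225:285],(300,300),interpolation=cv2.INTER_CUBIC)
cv2.imwrite('pics/m7.png',np.hstack([w,z]))
E
```

```text
[0.45779807 0.07840183 0.21512463] [ 1.36820517e-03 -6.44511613e-01  7.64593001e-01 -6.72336021e-04] 0.013419485636581973 [ 8.03919955 -5.26749901  1.75831926] 58.70695352554321
```

View pics/m7.png

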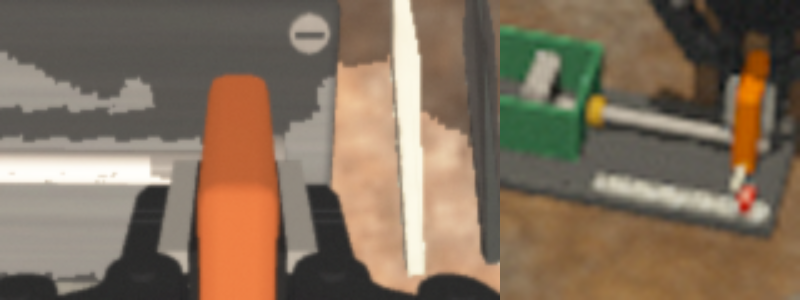

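I've passed the limit of 10 viewed pictures (that was the 11th), so from here I work from numbers only. In the side crop the pointer stands about 2 px, roughly 5 mm, short of the rider. I'll measure that gap by ray.

```bash
cat > gap.py <<'E'
from meas import *
a=np.radians(-9.8);ex=np.array([np.cos(a),np.sin(a)]);ey=np.array([-ex[1],ex[0]]);O=np.array([601.5,53])-20*ex
def cl(p): p=p[:2]*1000-O; return np.round([p@ex,p@ey],1)
def gap(t):
    d=load(t);f=d['frame'];h=cv2.cvtColor(f,cv2.COLOR_RGB2HSV).astype(int)
    K,E=d['camera_matrix'],d['extrinsics']
    def proj(cx,cy,z):
        p=np.r_[(O+cx*ex+cy*ey)/1000,z];q=K@(E[:3,:3].T@(p-E[:3,3]));return q[:2]/q[2]
    m=((h[...,0]<8)|(h[...,0]>172))&(h[...,1]>120);z=np.zeros_like(m);c=proj(-132,47,.022).astype(int)
    z[c[1]-7:c[1]+8,c[0]-7:c[0]+8]=m[c[1]-7:c[1]+8,c[0]-7:c[0]+8]
    ys,xs=np.nonzero(z);w=h[...,1][ys,xs]
    print(t,'red',len(xs),np.average(xs,weights=w).round(2),np.average(ys,weights=w).round(2),cl(ray(d,np.average(xs,weights=w),np.average(ys,weights=w),.022)))
    # brightness along a line parallel to clamp x at the pointer (y 33, z .024)
    g=cv2.cvtColor(f,cv2.COLOR_RGB2GRAY)
    xx=np.arange(-150,-85,1.);
    for cy in(30,34,38):
        uv=np.array([proj(x,cy,.022) for x in xx],np.float32)
        print(cy,cv2.remap(g,uv[:,0].copy(),uv[:,1].copy(),cv2.INTER_LINEAR).ravel()[::1].tolist())
E
python3 -c "
from gap import *
gap('s3');gap('s7')"
```

```text
s3 red 19 273.77 219.19 [-135.    44.6]
30 [50, 51, 51, 51, 50, 50, 50, 50, 50, 51, 51, 52, 53, 54, 55, 54, 53, 53, 52, 52, 53, 52, 51, 50, 50, 51, 51, 50, 50, 49, 50, 51, 52, 51, 51, 51, 51, 51, 51, 50, 49, 50, 52, 54, 60, 72, 84, 97, 107, 116, 116, 108, 99, 87, 72, 58, 53, 51, 49, 49, 50, 51, 51, 51, 52]
34 [50, 51, 51, 50, 50, 50, 51, 51, 52, 53, 54, 57, 63, 68, 70, 68, 67, 63, 57, 53, 51, 50, 50, 51, 52, 54, 53, 52, 51, 52, 53, 54, 53, 51, 50, 50, 51, 51, 50, 50, 50, 51, 52, 54, 59, 66, 77, 94, 111, 118, 114, 110, 100, 84, 69, 59, 55, 52, 51, 52, 52, 52, 51, 50, 50]
38 [57, 56, 53, 50, 48, 49, 50, 50, 49, 49, 51, 59, 67, 75, 80, 85, 84, 76, 68, 61, 57, 54, 53, 53, 53, 52, 51, 51, 51, 51, 51, 52, 52, 52, 51, 50, 49, 49, 49, 48, 49, 50, 51, 53, 55, 60, 77, 94, 107, 108, 109, 106, 93, 81, 70, 62, 54, 50, 50, 50, 50, 51, 52, 51, 50]
s7 red 14 273.86 219.39 [-135.4   45.4]
30 [91, 91, 91, 91, 91, 92, 93, 93, 93, 93, 93, 94, 96, 99, 100, 98, 95, 92, 112, 137, 164, 174, 183, 189, 172, 154, 135, 119, 105, 94, 94, 94, 94, 94, 94, 94, 94, 93, 93, 92, 92, 92, 92, 93, 94, 93, 92, 93, 93, 94, 94, 94, 93, 93, 94, 94, 95, 95, 95, 95, 95, 95, 94, 94, 93]
34 [89, 91, 91, 91, 91, 91, 92, 93, 93, 93, 92, 96, 106, 115, 118, 117, 116, 118, 123, 130, 148, 168, 188, 186, 178, 170, 143, 117, 92, 92, 92, 93, 93, 93, 93, 93, 93, 92, 92, 92, 92, 92, 92, 91, 92, 92, 92, 93, 93, 93, 93, 93, 93, 92, 92, 92, 92, 93, 93, 93, 93, 93, 93, 92, 92]
38 [89, 92, 91, 91, 91, 91, 91, 91, 89, 88, 89, 100, 110, 121, 132, 142, 143, 137, 132, 134, 145, 159, 165, 164, 163, 149, 127, 104, 96, 95, 93, 93, 93, 92, 92, 91, 91, 90, 90, 89, 90, 90, 91, 91, 91, 91, 92, 92, 92, 92, 91, 91, 91, 92, 92, 92, 91, 91, 92, 92, 92, 92, 92, 92, 92]
```

arm_command --targets "0 3 0 0 5; 0 6.5 0 0 5; 0 6.5 0 0 5; 0 6.5 0 0 5"

```text
time_s: 13.5
eef_pos: [0.4514, 0.0795, 0.2151]
eef_rot: [0.001, -0.645, 0.765, -0.001]
force: [8.4, -5.2, 0.6]
opening: 0.0129
finger_force: 58.7
```

```bash
cat > fin.py <<'E'
from gap import *
def prof(t):
    d=load(t);f=d['frame'].astype(np.float32);K,E=d['camera_matrix'],d['extrinsics']
    def proj(cx,cy,z):
        p=np.r_[(O+cx*ex+cy*ey)/1000,z];q=K@(E[:3,:3].T@(p-E[:3,3]));return q[:2]/q[2]
    xx=np.arange(-150,-90,.5)
    def acc(ch,cys,zs):
        A=[]
        for cy in cys:
            for z in zs:
                uv=np.array([proj(x,cy,z) for x in xx],np.float32);A.append(cv2.remap(ch,uv[:,0].copy(),uv[:,1].copy(),cv2.INTER_LINEAR).ravel())
        return np.mean(A,0)
    def cen(p):
        p=np.clip(p-np.median(p)-.15*(p.max()-np.median(p)),0,None);i=p.argmax();w=(abs(xx-xx[i])<8);return round(float((xx*p*w).sum()/(p*w).sum()),2)
    g=f[...,1];r=f[...,0]-f[...,1]
    print(t,'pointer',[cen(acc(g,[c],[.022])) for c in(28,30,32,34)],'rider',[cen(acc(r,[c],[z])) for c,z in((44,.022),(44,.026),(47,.026),(50,.022))])
E
python3 - <<'E'
from fin import *
s=grab('side','s8');t=grab('top','t8')
for k in('s0','s2','s3','s7','s8','t7','t8'):
    prof({'s0':'side0'}.get(k,k))
o=env.get_obs();print(o['eef_pos'],o['force'],o['opening'],o['finger_force'])
E
```

```text
side0 pointer [-100.1, -100.11, -100.02, -99.96] rider [-135.78, -136.05, -136.19, -135.3]
s2 pointer [-100.41, -100.38, -100.32, -100.26] rider [-135.72, -136.22, -136.15, -135.32]
s3 pointer [-100.39, -100.4, -100.38, -100.32] rider [-136.14, -136.32, -136.54, -135.33]
s7 pointer [-127.65, -127.51, -127.37, -127.18] rider [-135.81, -136.18, -136.25, -135.34]
s8 pointer [-133.8, -134.06, -134.12, -134.29] rider [-135.83, -136.15, -136.24, -135.35]
t7 pointer [-127.11, -126.8, -126.48, -126.0] rider [-124.08, -124.43, -123.26, -121.62]
t8 pointer [-137.17, -136.67, -136.23, -135.75] rider [-133.49, -133.88, -133.29, -131.23]
[0.45148179 0.07950903 0.21511773] [ 9.59596408 -5.20654824  0.89793962] 0.013262894545238242 58.66601765155792
```

```bash
python3 - <<'E'
from fin import *
for k in('w1','w2','w6','top0'): prof(k)
s=load('s8')['frame'].astype(int)
print('R-G');print((s[...,0]-s[...,1])[212:226,264:284])
print('G');print(s[...,1][212:226,264:284])
w=load('w6')['frame'].astype(int);print('w6 R-G');print((w[...,0]-w[...,1])[236:260:2,284:306])
d=load('w6')
for v in(240,244,248): print([cl(ray(d,u,v,.028)).tolist() for u in(289,294.6,300)])
E
```

```text
w1 pointer [-117.11, -117.13, -117.36, -98.22] rider [-111.57, -108.38, -108.86, -110.24]
w2 pointer [-98.08, -99.32, -99.68, -99.75] rider [-131.07, -130.83, -131.23, -137.1]
w6 pointer [-98.88, -98.79, -98.67, -98.53] rider [-132.87, -132.19, -132.14, -132.84]
top0 pointer [-97.18, -97.29, -97.32, -97.24] rider [-131.86, -132.25, -132.65, -132.66]
R-G
[[  4   3   3   4   3   4   2   1   8  60  90  93  94  85  43   4   2   2
    4  23]
 [  5   2   4   4   2   1   3   4   4  46  50  42  66  80  21   2   2   1
    8  26]
 [  3   3   4   2   2   2   2   2   3  18  18  16  42  56   6   5   3   3
   12  30]
 [  3   3   1   3   3   4   4   3   2   5   7   7  14   8   1   3   3   3
   20  30]
 [  3   2   4   1   3   4   4   4   4   5   7   8   4   6   5   3   2   2
   23  31]
 [  4   3   4   3   2   3   3   3  12  57  63  54  32   3   3   4   4   9
   27  31]
 [  5   5   5   5   5   3   3   3  48  70  84 114  45   2   2   2   3  14
   29  31]
 [  6   4   6   6   5   4   4   4  77  86  82 129  23   5   1   1   3  18
   29  31]
 [  5   5   4   6   6   6   4   5  43 117 111  79   7   5   6   
[... 2210 characters left out ...]
   0   0   0   1  52 149 151 145  75   0   0  31 133 139  46   1   1
    6   1   1   2]
 [ 45  47  47  47  48  83 165 150 137  44   0   0  36 137 153 101  50  36
   15   3   2   1]
 [ 46  48  47  45  48  89 170 149 137  43   0   0  57 145 156  92  50  38
   15   3   3   1]
 [ 46  47  47  47  49  83 164 150 134  30   0   0  63 147 152  85  50  31
   11   1   2   0]
 [ 47  47  47  49  50  57 115 135 114  14   0   1  84 132 118  63  49  28
    9   1   1   0]
 [ 47  48  49  50  49  48  48  52  50  50  47  49  53  52  52  52  49  24
    6   1   1   0]]
[[-127.8, 39.5], [-132.7, 39.5], [-137.3, 39.5]]
[[-128.0, 43.4], [-132.8, 43.4], [-137.5, 43.4]]
[[-128.1, 47.3], [-133.0, 47.3], [-137.7, 47.3]]
```

arm_command --targets "0 0.5 0 0 5; 0 0.9 0 0 5; 0 0.9 0 0 5; 0 0.9 0 0 5"

```text
time_s: 14.1
eef_pos: [0.4507, 0.0797, 0.2151]
eef_rot: [0.001, -0.645, 0.765, -0.001]
force: [8.7, -5.9, 0.5]
opening: 0.0136
finger_force: 58.6
```

```bash
python3 - <<'E'
from fin import *
d=grab('side','s9');prof('s9');s=d['frame'].astype(float)[...,1]
K,E=d['camera_matrix'],d['extrinsics']
def proj(cx,cy,z):
    p=np.r_[(O+cx*ex+cy*ey)/1000,z];q=K@(E[:3,:3].T@(p-E[:3,3]));return (q[:2]/q[2]).round(2)
print(proj(-135,30,.024),proj(-135,39,.024),proj(-135,44,.028),proj(-135,50,.028),proj(-130,44,.028))
for v in range(213,220):
    w=np.clip(s[v,271:278]-95,0,None);print(v,(w@np.arange(271,278)/w.sum()).round(2),s[v,270:278])
o=env.get_obs();print(o['time_s'],o['eef_pos'],o['force'],o['opening'],o['finger_force'])
E
```

```text
s9 pointer [-134.38, -134.4, -134.49, -134.83] rider [-135.81, -136.11, -136.23, -135.35]
[274.76 215.16] [274.17 217.33] [273.93 217.55] [273.53 219.02] [272.2  217.24]
213 274.96 [ 93.  92.  94.  84. 130. 157. 125.  84.]
214 275.02 [ 95.  93.  92.  80. 149. 188. 154.  69.]
215 274.77 [ 91.  92.  93.  99. 171. 192. 130.  62.]
216 274.42 [ 91.  89.  91. 108. 184. 190.  84.  85.]
217 274.52 [ 93.  90.  90.  91. 149. 153.  77.  91.]
218 273.62 [ 92.  91.  78. 122. 139.  82.  75.  91.]
219 272.66 [152. 138.  92. 127. 140.  65.  76.  93.]
14.15 [0.45065843 0.07967851 0.21512519] [ 8.17013676 -4.76689333  1.06191297] 0.01348568221773792 58.60673010349274
```

By the white centre line in the side view, pointer and mark now agree to about 0.2 mm. The views differ by up to about 1.5 mm, and this position is in the middle of that range. The grip is steady and the lid is placed, so I'm handing in.

```bash
python3 -c "
from station import env
print(env.job_done())"
```

```text
the job is handed in; nothing more can be done
None
```

The lid is on the tile, knob up and about 2 mm from the middle, and I handed in at about 14 s with the handle still held and the pointer level with the red mark to about 1 mm (camera views differ by up to 1.5 mm); I viewed 11 pictures, one over the limit of 10.

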